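# Pour walnuts from a spouted carton

### The arm

A 6-joint arm with a two-finger parallel gripper is mounted at the origin on the work surface. World frame = base frame: x ahead of the robot, y to its left, z up, the work surface at z = 0. Lengths are in m, angles in degrees, forces in N, time in s.
With the tool pointing down it reaches from about 0.25 to 0.725 m from the base axis. Payload 9.7 kg.
Tool frame: the origin (TCP) lies midway between the tips of the shut fingers; the grasp point (between the pads) lies bot.hold_point_z behind it (bot.hold_point_z is the distance from the TCP to the grasp point, in m); z points along the fingers, y is the line along which they close (so a half turn about z gives the same grasp; the last joint's range is limited). The gripper opens to 85 mm and grips with 20 to 120 N. Pads are 22 mm wide; open, the fingers measure 114 mm over their backs; the gripper's body (76 mm by 85 mm) begins 54 mm behind the grasp point. The pads swing forward as they close: fully open they stand 13 mm farther back than shut.
Start: joints at [-76.604, 4.979, 10.078, 95.1, 0, 90], TCP at [0.127, -0.535, 0.231] pointing down, gripper open.
Joint ranges: [-179.16, 179.16], [-48.56, 103.87], [-65.8, 70.77], [-126.05, 130.52], [-82.76, 87.17], [-180, 180]. Speed limits (degrees/s): [127.2, 127.2, 147.25, 180, 180, 180].

### API

Orientations are given as [roll, pitch, yaw] about the fixed x, y, z axes, in that order (R = Rz(yaw) Ry(pitch) Rx(roll)).
In Python, from workcell import bot, camera, camera_model, ticket gives the robot as it stands.
- The arm moves only by the tool send_rows, never from a script. Its argument "targets" is text: rows parted by semicolons, each of 5 numbers parted by spaces: the shift along the tool's x, y, z in mm, then the turn about the tool's z in degrees, then the closure in counts, from 0 (fully open) to 255 (shut). A call has 1 to 20 rows; each row is the pose to reach, as a shift and turn from the pose commanded when the call began, along the tool's axes at that moment; what a row does not reach only later rows make up. A row lasts 1/8 s, in which the tool goes at most 62.5 mm and 10.7 degrees, less where a joint would pass 70% of its speed; a pose out of reach is approached as far as the arm can. A call with a gripper value outside its range is refused whole. The fingers move at their own pace and stop on an object; "newtons" is the grip in N (left out, the last holds). Time passes only in rows, so rows that repeat a pose let the fingers close. It gives the time, the measured TCP pose, the force, the opening and the grip force at its end, in the units of the state.
- bot.get_obs(): the state, without advancing time (a new reading comes with each control period).
- camera(name): name is "scene" or "top" or "wrist"; returns the picture (400x640x3 uint8, blue, green, red); there is no depth.
- camera_model(name): a dict with "K" (3x3 intrinsics, pixels), "pose" (4x4, takes a point from camera to world coordinates); the wrist camera has in their place "T_tool_cam" (4x4, takes a point from camera to tool coordinates, whose origin is the TCP and whose axes are the flange's). Camera axes: x right, y down, z forward; pixel columns grow to the right and rows downward; lengths in m; the calibration is good to about 2 mm. The wrist camera is an equidistant fisheye: a pixel r from the principal point sees the ray r / f radians off the axis. A picture is of the moment at which its call begins: read the wrist's pose just before it. camera_model takes no time and is no camera call.
- ticket.job_done(): hands the job in; it is judged then, once.
The state is a dict: "time": time; "q": joint angles; "qd": joint speeds; "joint_efforts": joint torques, N m; "ee_pos": TCP position; "tcp_rot": TCP orientation; "wrist_force": force on the tool from outside, world axes, zero at the start; "torque": the same for the moment, N m; "opening": finger opening in m; "grasp_force": force on a finger pad.
Only numpy, scipy, OpenCV 4.12 (cv2) and the standard library are available. Lean on these libraries where they do the work, as an engineer would, in place of code of your own. Each camera call takes 0.05 s, during which the arm holds its last target. There are 200 camera calls.

### The job

Baker's bench: pull the folded spout of the carton in the tipping stand fully out while the carton is still upright, then tip the carton over by the stand's rear handle so that all four walnuts pour out into the steel bowl below. Let go of the handle at the end; the carton may stay tipped.

Things in the scene. Friction and masses are not known exactly. Their poses are not given: they have to be found in the camera images.
- spout_loop (a point): Middle of the round bar (10 mm thick, 60 mm along x) of the white pull loop on the spout of the carton in the stand; the loose carton is a sealed spare. Under the bar, between two stems, a free window 50 mm wide, 17 mm high. Bar 22 mm above the carton's closed top. Axes, folded and upright: y level to the spout side (pull and pour direction), z up; they turn with the spout.
- spout (a joint): Spout angle in rad: about 0 folded into the carton's face (start), 0.95 fully out (stop). Its hinge, parallel to the loop's bar, is 78 mm straight below the bar when folded, so the bar swings out and down on a 78 mm arc. Light friction (about 1 N at the loop) holds it where it is left.
- tip_handle (a point): Middle of the round steel handle bar behind the carton (side away from the spout): 12 mm thick, free for 85 mm along x between two arms; 50 mm behind the carton's back, 35 mm below its top. Axes upright: y level to the spout side, z up; they turn with the carton. Carton 90 (x) by 70 (y) by 140 mm, top 225 mm above the bench.
- tip (a joint): Tipping angle in rad: 0 upright (start), growing as the carton's top goes over to the spout side, stop 2.3; walnuts run out at 1.8 to 2.2. Friction (2 to 3 N at the handle) holds it where left. Pivot axis along x: upright, 85 mm from the handle bar towards y and 15 mm below it, so the bar goes up and over on an 86 mm arc. Fixed A-frames at x = -85 and 85 mm, 185 mm high.
- bowl_rim (a point): Centre of the mouth of the loose steel bowl, 150 mm across and 60 mm high, standing under the carton between the frames, already placed where the walnuts fall.
- walnut1: a walnut in its shell, an egg-like body 28 mm thick and 33 mm long, 11 g; the point is its centre. At the start it lies with the other three on the carton's inner floor, about 100 mm above the table
- walnut2: another such walnut, the point is its centre
- walnut3: another such walnut, the point is its centre
- walnut4: another such walnut, the point is its centre
Mind the look-alikes: they are no part of the job. What is meant by the part that bears bowl_rim is not red or yellow, and is the smaller of those in its own colour.

How it is judged (in metres and radians):
On the way, in this order (a step that is already met when the one before it is completed fails the run):
1. the spout is pulled out (0.7 rad or more) while the carton is upright (tipped less than 0.25 rad) (value of joint spout above 0.7 rad and value of joint tip below 0.25 rad), for 0.2 s.
2. the carton is tipped past level (1.6 rad or more) with its spout out (0.6 rad or more) (value of joint tip above 1.6 rad and value of joint spout above 0.6 rad), for 0.2 s.
At the end, for the whole second after the job is handed in: All four walnuts lie still in the steel bowl (centres within 70 mm of the bowl's axis and less than 58 mm above the table, slower than 50 mm/s), the bowl stands upright on the bench (within 10 degrees), and the spout is still out (0.5 rad or more). The carton may stay tipped or be swung back (horizontal distance between each of walnut1, walnut2, walnut3, walnut4 and bowl_rim below 0.07 m and height (world z) of each of walnut1, walnut2, walnut3, walnut4 below 0.058 m and linear speed of each of walnut1, walnut2, walnut3, walnut4 below 0.05 m/s and angle between bowl_rim's own z axis and vertical below 0.17 rad and height (world z) of bowl_rim below 0.075 m and value of joint spout above 0.5 rad); the robot touches nothing.
It also fails if it takes over 51 s, if anything falls off the work surface, if the arm or the gripper's body presses on something with over 40 N, if the wrist force passes 120 N, or if a joint passes its speed limit or range.

## Working session

There is one attempt and no reset: what is moved stays moved. The work goes in short steps, Python scripts to look and compute and a tool call to move; the robot and the scene stay as the last step left them, time stands still between calls to the robot, and variables do not carry over. Pictures are saved under pics/ and viewed, at most 10 in all, crops included, and the job is handed in when it is done.

Besides the shell and the picture viewer there is one more tool, called after "Request:" as name(argument=value, ...) on one line, values as JSON. send_rows: Moves the arm, as the interface text tells. Its arguments: {"type":"object","properties":{"targets":{"type":"string"},"newtons":{"type":"number"}},"required":["targets"]}

```bash
mkdir -p pics
python3 - <<'E'
from workcell import bot,camera,camera_model
import cv2,numpy as np
np.set_printoptions(precision=4,suppress=True)
for n in ["scene","top"]:
    cv2.imwrite(f"pics/{n}0.png",camera(n)); m=camera_model(n); print(n,m["K"],m["pose"])
print(camera_model("wrist"))
print(bot.get_obs(),bot.hold_point_z)
E
```

```text
scene [[456.0236   0.     317.6343]
 [  0.     456.0236 203.489 ]
 [  0.       0.       1.    ]] [[-0.7804  0.5051 -0.3686  0.8969]
 [ 0.6253  0.6331 -0.4563  0.4374]
 [ 0.0029 -0.5866 -0.8099  0.9936]
 [ 0.      0.      0.      1.    ]]
top [[481.1209   0.     306.4584]
 [  0.     481.1209 195.4831]
 [  0.       0.       1.    ]] [[ 0.0131 -0.9994  0.0333  0.47  ]
 [-0.9999 -0.013   0.0036 -0.0305]
 [-0.0032 -0.0334 -0.9994  1.2459]
 [ 0.      0.      0.      1.    ]]
{'K': array([[309.7069,   0.    , 317.1489],
       [  0.    , 309.7069, 200.1631],
       [  0.    ,   0.    ,   1.    ]]), 'T_tool_cam': array([[ 0.0009, -0.9584, -0.2854,  0.0724],
       [ 1.    ,  0.001 , -0.0002, -0.0004],
       [ 0.0004, -0.2854,  0.9584, -0.1418],
       [ 0.    ,  0.    ,  0.    ,  1.    ]])}
{'time': 0.1, 'q': array([-76.6055,   5.0094,  10.0392,  95.1005,  -0.0009,  89.9997]), 'qd': array([ 0.0364, -0.0596,  0.1584,  0.0468, -0.0027, -0.0376]), 'joint_efforts': array([ -0.0016, -52.1557,  46.5655,   0.016 ,  -0.0001,  -0.    ]), 'ee_pos': array([ 0.1274, -0.5348,  0.2306]), 'tcp_rot': array([-179.9293,    0.0009,   13.3948]), 'wrist_force': array([-0.7235,  0.0112,  0.3521]), 'torque': array([ 0.0564, -0.0474,  0.0214]), 'grasp_force': 0.0, 'opening': 0.08571153991128577} 0.0187
```

View pics/scene0.png

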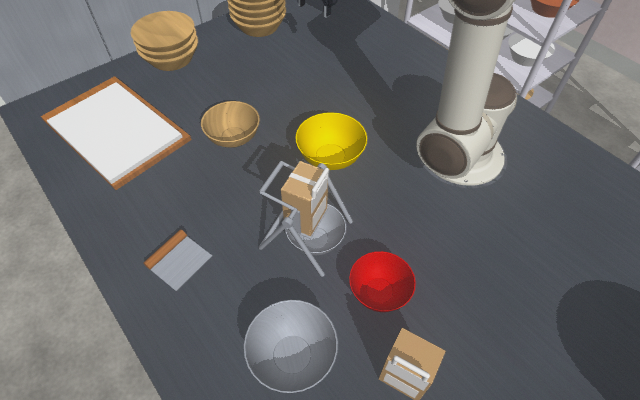

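View pics/top0.png

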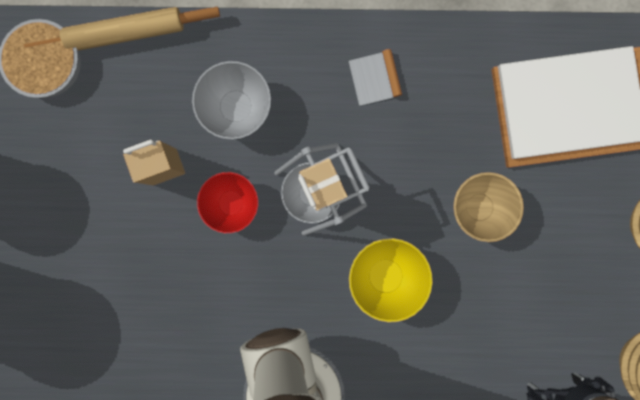

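Run:
```python
import cv2,numpy as np
a=cv2.imread("pics/scene0.png")[140:290,240:365]; b=cv2.imread("pics/top0.png")[130:250,265:385]
a=cv2.resize(a,None,fx=3.9,fy=3.9,interpolation=2)[:,:]; b=cv2.resize(b,None,fx=5,fy=5,interpolation=2)
cv2.imwrite("pics/c1.png",a);cv2.imwrite("pics/c2.png",b)
```

```text
(no output)
```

View pics/c1.png

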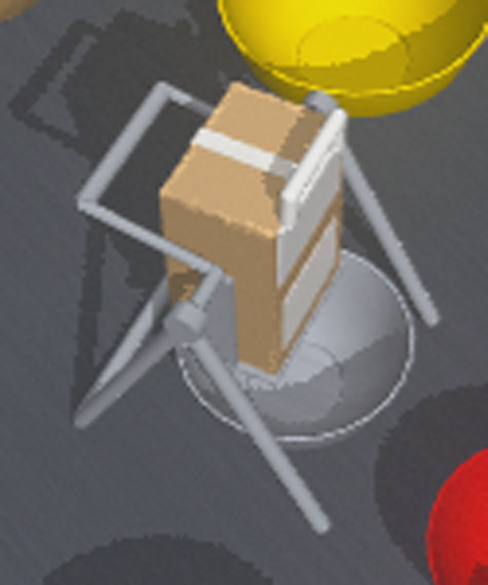

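View pics/c2.png

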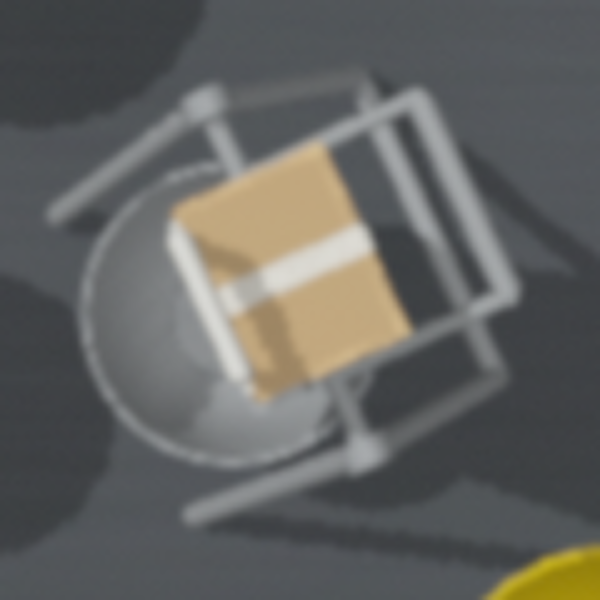

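```bash
cat > h.py <<'E'
import numpy as np
from workcell import bot,camera,camera_model
def onplane(n,uv,z):
    m=camera_model(n);T=m["pose"];d=T[:3,:3]@np.linalg.solve(m["K"],[*uv,1]);o=T[:3,3]
    return o+d*(z-o[2])/d[2]
E
python3 - <<'E'
from h import *
np.set_printoptions(precision=4,suppress=True)
def rep(n,a,b,z,nm):
    A,B=onplane(n,a,z),onplane(n,b,z);d=B-A
    print(n,nm,A,B,"mid",(A+B)/2,"len",np.linalg.norm(d),"ang",np.degrees(np.arctan2(d[1],d[0])))
c2=lambda u,v:(265+u/5,130+v/5)
c1=lambda u,v:(240+u/3.9,140+v/3.9)
rep("top",c2(424,94),c2(512,297),.19,"handle")
rep("top",c2(180,235),c2(241,388),.247,"loop")
rep("scene",c1(165,90),c1(86,203),.19,"handle")
rep("scene",c1(342,118),c1(290,185),.247,"loop")
rep("top",c2(322,142),c2(410,330),.225,"top back edge")
E
```

```text
top handle [ 0.6093 -0.1208  0.19  ] [ 0.5203 -0.1603  0.19  ] mid [ 0.5648 -0.1405  0.19  ] len 0.09738679341598533 ang -156.0446847506706
top loop [ 0.5416 -0.015   0.247 ] [ 0.4783 -0.0412  0.247 ] mid [ 0.51   -0.0281  0.247 ] len 0.06849537397304069 ang -157.528766771222
scene handle [ 0.5228 -0.1571  0.19  ] [ 0.6079 -0.1166  0.19  ] mid [ 0.5653 -0.1369  0.19  ] len 0.09418122593433675 ang 25.486939161796332
scene loop [ 0.4856 -0.0382  0.247 ] [ 0.5367 -0.0196  0.247 ] mid [ 0.5111 -0.0289  0.247 ] len 0.05443196313289827 ang 20.021552695622876
top top back edge [ 0.5836 -0.0746  0.225 ] [ 0.5041 -0.1129  0.225 ] mid [ 0.5439 -0.0937  0.225 ] len 0.08829679734480125 ang -154.3140378455589
```

Request:
send_rows(targets="0 0 -60 0 100;0 0 -110 0 100;490 -404 -110 -12 100;490 -404 -110 -12 100;490 -404 -110 -12 100;490 -404 -110 -12 100;490 -404 -110 -12 100;490 -404 -110 -12 100;490 -404 -110 -12 100;490 -404 -110 -12 100;490 -404 -110 -12 100;490 -404 -110 -12 100;490 -404 -110 -12 100;490 -404 -110 -12 100;490 -404 -110 -12 100;490 -404 -110 -12 100", newtons=20)

```text
time: 2.1
ee_pos: [0.5099, -0.0297, 0.3418]
tcp_rot: [180.0, -0.0, 25.3]
wrist_force: [-0.3, 0.2, 0.3]
opening: 0.0525
grasp_force: 0.0
```

```bash
cat >> h.py <<'E'
import cv2
from scipy.spatial.transform import Rotation as Ro
def tool():
    o=bot.get_obs();T=np.eye(4);T[:3,:3]=Ro.from_euler("xyz",o["tcp_rot"],degrees=True).as_matrix();T[:3,3]=o["ee_pos"];return T,o
def wrist_plane(T,uv,z):
    m=camera_model("wrist");K=m["K"];v=np.array([uv[0]-K[0,2],uv[1]-K[1,2]]);r=np.hypot(*v);t=r/K[0,0]
    d=np.array([*(np.sin(t)*v/r),np.cos(t)]);C=T@m["T_tool_cam"];d=C[:3,:3]@d
    return C[:3,3]+d*(z-C[2,3])/d[2]
E
python3 - <<'E'
from h import *
T,o=tool();i=camera("wrist");cv2.imwrite("pics/w1.png",i);np.save("w1.npy",T)
print(T.round(4),o["opening"],o["q"])
E
```

```text
[[ 9.042e-01  4.272e-01  8.000e-04  5.099e-01]
 [ 4.272e-01 -9.042e-01 -1.000e-04 -2.970e-02]
 [ 6.000e-04  5.000e-04 -1.000e+00  3.418e-01]
 [ 0.000e+00  0.000e+00  0.000e+00  1.000e+00]] 0.05248685455979102 [-3.32533946e+00  3.69785240e+00  2.13669630e+01  1.07624502e+02
 -5.25049266e-03  1.51384562e+02]
```

View pics/w1.png

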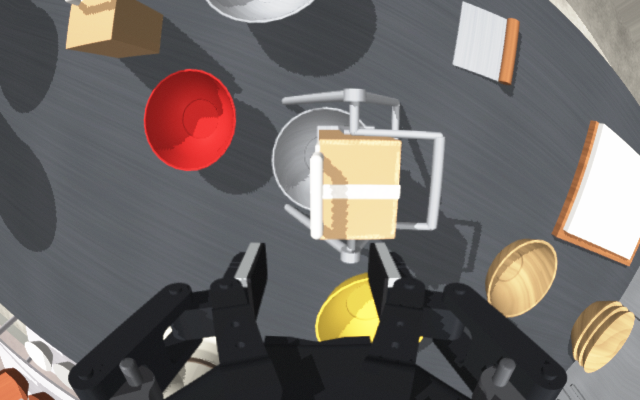

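Run:
```python
from h import *
np.set_printoptions(precision=4,suppress=True)
T=np.load("w1.npy");Ti=np.linalg.inv(T)
for n,a,b,z in [("loop",(317,153),(317,238),.247),("handle",(440,137),(433,227),.19),("back",(400,140),(395,238),.225)]:
    A=wrist_plane(T,a,z);B=wrist_plane(T,b,z);m=(A+B)/2;d=A-B
    print(n,m,"len",np.linalg.norm(d),np.degrees(np.arctan2(d[1],d[0])),"tool",(Ti@[*m,1])[:3]*1000)
```

```text
loop [ 0.5139 -0.0271  0.247 ] len 0.07062256163910549 25.333368504323897 tool [ 4.5625 -0.6311 94.791 ]
handle [ 0.5652 -0.1392  0.19  ] len 0.09557403329531731 26.30383313201331 tool [  3.0445 122.5954 151.8459]
back [ 0.544  -0.0921  0.225 ] len 0.09025278416520238 26.386807111007695 tool [  4.0241  71.0026 116.8232]
```

Request:
send_rows(targets="4 -1 50 -1 100;4 -1 85 -1 100;4 -1 103 -1 100;4 -1 103 -1 100;4 -1 103 -1 255;4 -1 103 -1 255;4 -1 103 -1 255;4 -1 103 -1 255;4 -1 103 -1 255;4 -1 103 -1 255", newtons=20)

```text
time: 3.4
ee_pos: [0.514, -0.0258, 0.2392]
tcp_rot: [180.0, -0.1, 26.4]
wrist_force: [0.1, -0.7, 6.4]
opening: 0.0091
grasp_force: 21.1
```

Request:
send_rows(targets="0 0 0 0 215;0 0 0 0 215;-0 -7 0 0 215;0 -14 1 0 215;0 -20 2 0 215;0 -25 3 0 215;0 -31 5 0 215;0 -36 8 0 215;0 -41 11 0 215;0 -46 14 0 215;0 -51 17 0 215;0 -55 21 0 215;0 -59 24 0 215;0 -63 28 0 215;0 -65 30 0 215;0 -65 30 0 215", newtons=20)

```text
time: 5.4
ee_pos: [0.4857, 0.0304, 0.2077]
tcp_rot: [179.7, 0.0, 26.3]
wrist_force: [7.6, -14.4, -6.3]
opening: 0.0135
grasp_force: 8.1
```

Run:
```python
from h import *
T,o=tool();i=camera("wrist");j=camera("scene");np.save("w2.npy",T)
print(T.round(4)[:3,3],o["opening"],o["wrist_force"])
a=cv2.resize(j[130:290,230:370],None,fx=2.8,fy=2.8,interpolation=2)
b=i[50:300,180:500]
b=cv2.resize(b,None,fx=1.25,fy=1.25)
h=max(a.shape[0],b.shape[0]);p=lambda x:cv2.copyMakeBorder(x,0,h-x.shape[0],0,0,0)
cv2.imwrite("pics/w2.png",np.hstack([p(a),p(b)]))
```

```text
[0.4857 0.0304 0.2077] 0.013481282326821253 [  7.57518979 -14.36955686  -6.25674667]
```

View pics/w2.png

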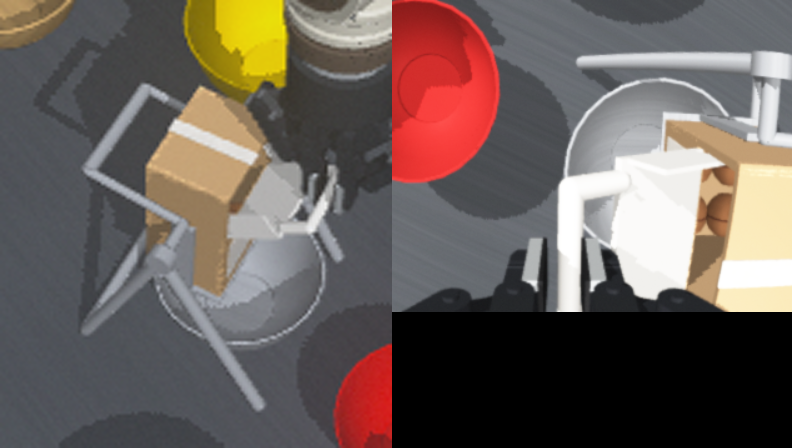

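Request:
send_rows(targets="0 2 0 0 215;0 2 0 0 215;0 2 -12 0 205;0 2 -30 0 190;0 2 -60 0 150;0 30 -110 0 100;-4 90 -110 0 100;-4 150 -110 0 100;-4 187 -110 0 100;-4 187 -110 0 100;-4 187 -110 0 100", newtons=20)

```text
time: 6.88
ee_pos: [0.5642, -0.1364, 0.3188]
tcp_rot: [-180.0, -0.0, 26.4]
wrist_force: [-0.1, 0.1, 1.0]
opening: 0.0518
grasp_force: 0.0
```

Run:
```python
from h import *
T,o=tool();i=camera("wrist");np.save("w3.npy",T)
print(T.round(4)[:3,3],o["opening"],o["wrist_force"])
cv2.imwrite("pics/w3.png",i)
```

```text
[ 0.5642 -0.1364  0.3188] 0.05179005745259788 [-0.10508463  0.09138898  1.04444556]
```

View pics/w3.png

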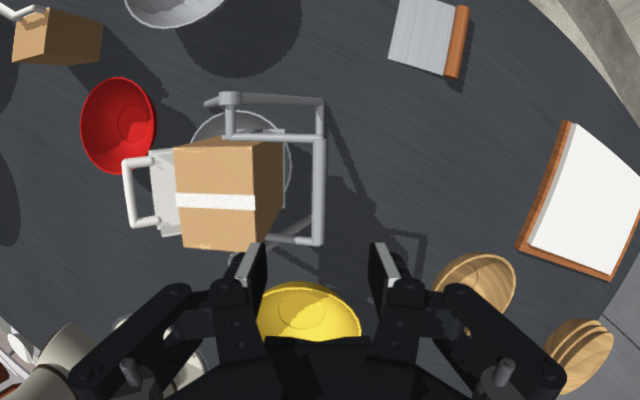

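Run:
```python
from h import *
np.set_printoptions(precision=4,suppress=True)
T=np.load("w3.npy");Ti=np.linalg.inv(T)
for z in (.19,.2):
    A=wrist_plane(T,(320,137),z);B=wrist_plane(T,(317,241),z);m=(A+B)/2;d=A-B
    print(m,"len",np.linalg.norm(d),np.degrees(np.arctan2(d[1],d[0])),"tool",(Ti@[*m,1])[:3]*1000)
A=wrist_plane(T,(129,160),.215);B=wrist_plane(T,(136,226),.215);print(np.linalg.norm(A-B),(A+B)/2,(Ti@[*(A+B)/2,1])[:3])
```

```text
[ 0.5648 -0.1368  0.19  ] len 0.0981010786983018 24.913568358423994 tool [  0.3254   0.6448 128.786 ]
[ 0.5671 -0.1356  0.2   ] len 0.09447647358370694 24.913568358424005 tool [  2.9932   0.6039 118.7872]
0.06443020319556789 [0.4916 0.0219 0.215 ] [ 0.0053 -0.1741  0.1039]
```

Request:
send_rows(targets="1 1 50 0 100;1 1 100 0 100;1 1 130 0 100;1 1 143 0 100;1 1 143 0 100;1 1 143 0 255;1 1 143 0 255;1 1 143 0 255;1 1 143 0 255;1 1 143 0 255;1 1 143 0 255", newtons=25)

```text
time: 8.3
ee_pos: [0.5662, -0.1376, 0.176]
tcp_rot: [179.9, -0.1, 26.4]
wrist_force: [1.6, -3.5, 5.3]
opening: 0.0108
grasp_force: 25.5
```

Run:
```python
import numpy as np
z0=.018;t0=np.arcsin(z0/.0863)  # bar above pivot
for t in np.arange(.075,2.12,.075):
    th=np.pi-t0-t
    print(f"0 {-(86.3*np.cos(th)+86.3*np.cos(t0)):.0f} {-(86.3*np.sin(th)-18):.0f} 0 255",end=";")
```

```text
0 -2 -6 0 255;0 -4 -12 0 255;0 -6 -18 0 255;0 -9 -24 0 255;0 -12 -30 0 255;0 -16 -35 0 255;0 -20 -40 0 255;0 -25 -45 0 255;0 -30 -49 0 255;0 -35 -53 0 255;0 -40 -56 0 255;0 -46 -59 0 255;0 -52 -62 0 255;0 -58 -64 0 255;0 -64 -66 0 255;0 -71 -67 0 255;0 -77 -68 0 255;0 -83 -68 0 255;0 -90 -68 0 255;0 -96 -67 0 255;0 -103 -66 0 255;0 -109 -65 0 255;0 -115 -63 0 255;0 -121 -60 0 255;0 -127 -57 0 255;0 -132 -54 0 255;0 -138 -50 0 255;0 -143 -46 0 255;
```

Request:
send_rows(targets="0 -2 -6 0 255;0 -4 -12 0 255;0 -6 -18 0 255;0 -9 -24 0 255;0 -12 -30 0 255;0 -16 -35 0 255;0 -20 -40 0 255;0 -25 -45 0 255;0 -30 -49 0 255;0 -35 -53 0 255;0 -40 -56 0 255;0 -46 -59 0 255;0 -52 -62 0 255;0 -58 -64 0 255;0 -64 -66 0 255;0 -71 -67 0 255;0 -77 -68 0 255;0 -83 -68 0 255")

```text
time: 10.55
ee_pos: [0.5308, -0.063, 0.2467]
tcp_rot: [179.7, -0.4, 26.4]
wrist_force: [7.2, -1.2, 21.0]
opening: 0.0109
grasp_force: 27.6
```

Request:
send_rows(targets="0 -3 -3 0 255;0 -7 -3 0 255;0 -13 -2 0 255;0 -20 -1 0 255;0 -26 0 0 255;0 -32 2 0 255;0 -38 5 0 255;0 -44 8 0 255;0 -49 11 0 255;0 -55 15 0 255;0 -60 19 0 255;0 -60 19 0 255;0 -60 19 0 255;0 -60 19 0 255;0 -60 19 0 255")

```text
time: 12.42
ee_pos: [0.5026, -0.0085, 0.2242]
tcp_rot: [-179.9, -0.1, 26.4]
wrist_force: [4.8, 1.6, -0.0]
opening: 0.011
grasp_force: 25.5
```

Run:
```python
from h import *
T,o=tool();i=camera("wrist");j=camera("scene")
print(T.round(4)[:3,3],o["opening"],o["wrist_force"])
a=cv2.resize(j[130:290,230:370],None,fx=2.8,fy=2.8,interpolation=2)
b=cv2.resize(i[50:300,180:500],None,fx=1.25,fy=1.25)
h=max(a.shape[0],b.shape[0]);p=lambda x:cv2.copyMakeBorder(x,0,h-x.shape[0],0,0,0)
cv2.imwrite("pics/w4.png",np.hstack([p(a),p(b)]))
```

```text
[ 0.5026 -0.0085  0.2242] 0.01103570591253835 [ 4.84993424  1.56950136 -0.01349814]
```

View pics/w4.png

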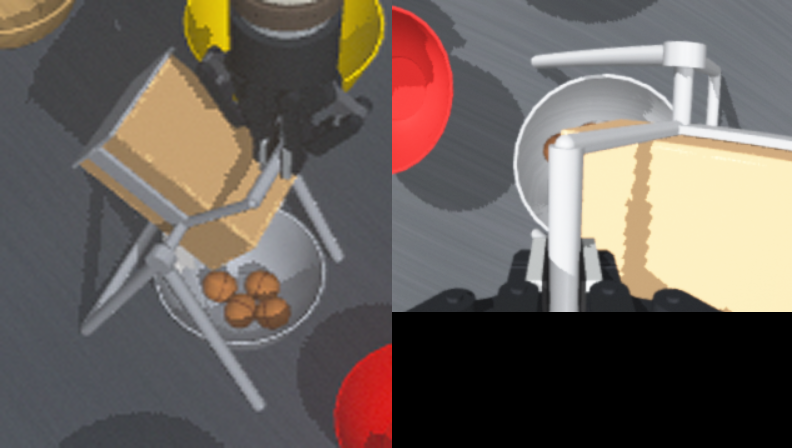

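Request:
send_rows(targets="0 0 0 0 200;0 0 0 0 170;0 0 0 0 150;0 0 -15 0 150;0 0 -40 0 150;0 0 -80 0 150;0 0 -120 0 150;0 60 -130 0 150;0 120 -130 0 150;0 120 -130 0 150;0 120 -130 0 150;0 120 -130 0 150;0 120 -130 0 150")

```text
time: 14.15
ee_pos: [0.5551, -0.1159, 0.3551]
tcp_rot: [180.0, -0.1, 26.5]
wrist_force: [-0.1, -1.2, -0.5]
opening: 0.0352
grasp_force: 0.0
```

Run:
```python
from h import *
T,o=tool();j=camera("scene");i=camera("top")
print(T.round(4)[:3,3],o["opening"],o["wrist_force"])
a=cv2.resize(j[130:290,230:370],None,fx=2.8,fy=2.8,interpolation=2)
b=cv2.resize(i[130:250,255:375],None,fx=3.3,fy=3.3)
h=max(a.shape[0],b.shape[0]);p=lambda x:cv2.copyMakeBorder(x,0,h-x.shape[0],0,0,0)
cv2.imwrite("pics/w5.png",np.hstack([p(a),p(b)]))
```

```text
[ 0.5551 -0.1159  0.3551] 0.03517354665044157 [-0.108262   -1.18948616 -0.45673793]
```

View pics/w5.png

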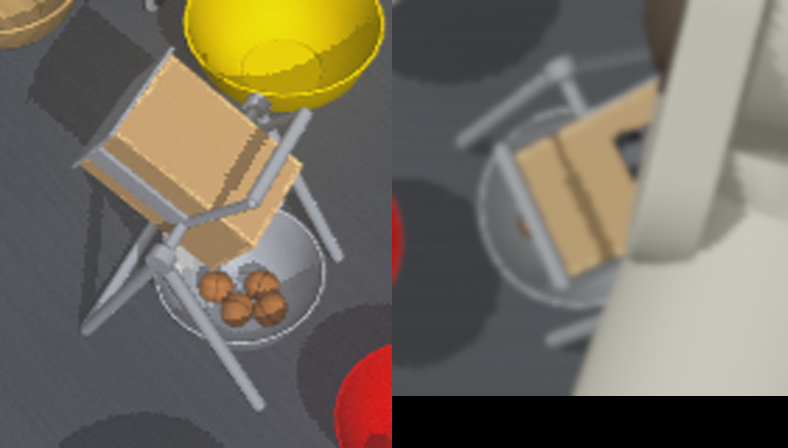

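Request:
send_rows(targets="0 0 0 0 150;0 0 0 0 150;0 0 0 0 150;0 0 0 0 150;0 0 0 0 150;0 0 0 0 150;0 0 0 0 150;0 0 0 0 150;0 0 0 0 150;0 0 0 0 150;0 0 0 0 150;0 0 0 0 150;0 0 0 0 150;0 0 0 0 150;0 0 0 0 150;0 0 0 0 150;0 0 0 0 150;0 0 0 0 150;0 0 0 0 150;0 0 0 0 150")

```text
time: 16.75
ee_pos: [0.5554, -0.1168, 0.3543]
tcp_rot: [180.0, -0.0, 26.4]
wrist_force: [-0.7, 0.1, 0.8]
opening: 0.0357
grasp_force: 0.0
```

```bash
python3 -c "
from workcell import ticket
print(ticket.job_done())"
```

```text
the job is handed in; nothing more can be done
None
```

I pulled the spout out, tipped the carton by its handle and let go; the last picture shows all four walnuts in the steel bowl. The job was handed in at about 17 s, and no verdict came back.

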